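Post the sold lot's tag through the spring flap of the tag box

ROBOT

A 7-joint arm with a two-finger parallel gripper is mounted at the origin on the work surface. World frame = base frame: x ahead of the robot, y to its left, z up, the work surface at z = 0. Lengths are in m, angles in rad, forces in N, time in s.
With the tool pointing down it reaches from about 0.4 to 0.9 m from the base axis. Payload 5.5 kg.
Tool frame: the origin (TCP) lies between the finger pads; the fingertips stand 8 mm ahead of it and the grasp point (between the pads) lies 11 mm behind it; z points along the fingers, y is the direction in which the jaws open and shut (so a half turn about z gives the same grasp; the last joint's range is limited). The gripper opens to 85 mm and grips with 20 to 120 N. Pads are 22 mm wide; open, the fingers measure 114 mm over their backs; the gripper's body (76 mm by 85 mm) begins 54 mm behind the grasp point. The pads swing forward as they close: fully open they stand 13 mm farther back than shut.
Start: joints at [-0.928, 0.501, -0.427, 1.55, 0.221, 1.138, -0.21], TCP at [0.241, 0.604, 0.239] pointing down, gripper open.
Joint ranges: [-2.88, 2.88], [-0.31, 2.03], [-1.54, 1.56], [0.2, 2.42], [-1.41, 4.55], [0.19, 2.02], [-2.57, 2.57]. Speed limits (rad/s): [2.57, 2.57, 3.14, 3.14, 3.14, 3.14, 3.14].

INTERFACE

Orientations are given as a unit quaternion [w, x, y, z].
In Python, from workcell import ctrl gives the robot as it stands. The module is installed in compiled form; this text tells all that it offers.
- The arm moves only by the shell command python3 -m creep 'ROWS'. ROWS is JSON, one flat list of numbers, 7 for each row, row after row: the turn, a rotation vector about the tool's x, y, z in rad, then the shift along the tool's x, y, z in m, then the finger opening in m, from 0 to 0.0854. A call has exactly 8 rows; each row shifts and turns the commanded pose from where the row before left it, along the tool's axes as they then stand; what a row does not reach is not made up. A row lasts 1/12 s, in which the tool goes at most 41.7 mm and 7.16 degrees, less where a joint would pass 70% of its speed; a pose out of reach is approached as far as the arm can. A call with a gripper value outside its range is refused whole. The fingers move at their own pace and stop on an object; the grip force is fixed at half the most. Time passes only in rows, so rows that do not move let the fingers close, or fill a call up. It gives the time, the measured TCP pose, the force and the opening at its end, in the units of the state.
- ctrl.state(): the state, without advancing time (a new reading comes with each control period).
- ctrl.grab_frame(name): name is "side" or "top" or "wrist"; returns (picture, depth): 400x640x3 uint8, blue, green, red; 400x640 float32, m along the optical axis (not along the pixel's ray), 0 where there is no reading.
- ctrl.camera_params(name): a dict with "K" (3x3 intrinsics, pixels), "rvec" (rotation vector, rad) and "tvec" (3), from world to camera coordinates, as OpenCV has them. Camera axes: x right, y down, z forward; pixel columns grow to the right and rows downward; lengths in m; the calibration is good to about 2 mm. A picture is of the moment at which its call begins: read the wrist's pose just before it. camera_params takes no time and is no camera call; for the wrist camera it gives the pose at the moment of the call.
- ctrl.finish_job(): hands the job in, once; it reports no verdict.
Trained networks look in the newest picture that a camera, given by its name, has taken for a name from the list of things; names that differ only in an ending like _2 or _b are one class to them, and where a whole thing is asked for, a point or a joint stands for the part that bears it (a point fixed in the world has none). Each returns a list of dicts, best first, with "confidence" (0 to 1); they miss things now and then, are a little off and sometimes report something else, mostly with a low value. They report only what shows in the picture. A call takes as long as a camera call. They do not tell look-alikes from the thing itself.
- ctrl.recognise(camera, name): "extent" ([centre column, centre row, width, height] in pixels, round what is visible of it).
The state is a dict: "time_s": time; "qpos": joint angles; "dq": joint speeds; "effort": joint torques, N m; "position": TCP position; "tcp_rot": TCP orientation; "ft_force": force on the tool from outside, world axes, zero at the start; "moment": the same for the moment, N m; "grip_width": finger opening in m.
Only numpy, scipy, OpenCV 4.12 (cv2) and the standard library are available. Lean on these libraries where they do the work, as an engineer would, in place of code of your own. Each camera call takes 0.05 s, during which the arm holds its last target.

TASK

The lot is sold, so post its yellow tag into the clerk's tag box without picking it up. With one finger push the red spring flap down and hold it open while the tag is still on the tray, then with the other finger gently push the tag off the end of the tray so that it drops into the box, and let the flap close behind it. Do not lift or squeeze the tag, and leave the blue tag, the tape and the glassware where they stand.

Things in the scene. Friction and masses are not known exactly. Their poses are not given: they have to be found in the camera images.
- lip (a point): Middle of the end (lip) of the tag box's tray, on the tray's top face, 150 mm above the table. x points level from the tray to the flap (the way the tag is pushed), y across the box, z up. The tag box is a fixed grey box 269 mm long, 124 mm wide. Tray: x from -145 mm to 0; guides 10 mm high along both sides leave a lane 92 mm wide.
- slot (a point): Point on the middle line of the tray's finger slot, 70 mm before the lip, level with the tray's top; axes as the lip's. The slot runs along the tray's whole middle, 44 mm wide, 65 mm deep, open at the top and both ends: a finger can run down in it behind the tag, which bridges it, and push the tag right to the lip.
- opening (a point): Centre of the opening beyond the lip, level with the tray's top; axes as the lip's. The opening is 112 mm long (x), 96 mm wide, shut by the red flap. Walls 10 mm high stand along its sides; its far rim, 12 mm thick, is level with the tray. Below is the empty bin, its floor 5 mm above the table.
- flap (a joint): Red flap's angle in rad: 0 shut (level with the tray), grows as it is pushed down, at most 1.25. Plate 103 mm long, 92 wide, 4 thick, hinged at its far edge (108 mm beyond the lip, 2 mm under the tray's top); free edge 3 mm beyond the lip. Its spring shuts it: about 0.11 Nm shut, 0.27 Nm wide open (1.1 N to start it at the free edge). The tag's weight does not open it.
- sold_tag_center (a point): Yellow lot tag, a plastic-faced block 40 mm long (its x, roughly along the push), 74 mm wide (its y) and 20 mm high, about 40 g; this point is its centre, 10 mm above the tray on which it lies, bridging the finger slot. Loose.
- blue_tag_center (a point): Blue tag of the same size lying on the table beside the box (an unsold lot: leave it). The point is its centre.
- tumbler: Green glass tumbler, 64 mm across, 85 mm high, on the table beside the box. Origin under its foot. Leave it.
- wine_glass: Clear stemmed wine glass, 68 mm across, 150 mm high. Origin under its foot. Leave it.
- bowl: Clear glass bowl, 120 mm across, 60 mm high. Origin under its foot. Leave it.
- decanter: Clear decanter with stopper, 110 mm across, 217 mm high. Origin under its foot. Leave it.
- amber_cup: Amber glass cup, 72 mm across, 70 mm high. Origin under its foot. Leave it.
- tape: Cardboard-brown ring of tape lying flat, 90 mm across, 24 mm high. Origin under its centre. Leave it.
Mind the look-alikes: they are no part of the job. Of the things shaped like the part that bears sold_tag_center, the yellow one is meant.

How it is judged:
On the way, in this order (a step that is already met when the one before it is completed fails the run):
1. a finger holds the flap pushed open (more than 0.4 rad) while the yellow tag still lies on the tray (value of joint flap above 0.4 rad and contact force between the fingers and flap above 0.2 N and z of sold_tag_center in the frame of lip above 0.005 m and x of sold_tag_center in the frame of lip below 0 m), for 0.15 s.
2. the yellow tag drops through the opening while the flap is held open by a finger (z of sold_tag_center in the frame of lip below -0.03 m and value of joint flap above 0.3 rad and contact force between the fingers and flap above 0.2 N), for 0.05 s.
At the end, for the whole second after the job is handed in: The yellow tag rests inside the bin (its centre at least 90 mm below the tray's top and within the opening's outline) and the flap has closed (below 0.06 rad) (z of sold_tag_center in the frame of lip below -0.09 m and x of sold_tag_center in the frame of lip between 0 and 0.112 m and y of sold_tag_center in the frame of lip between -0.048 and 0.048 m and value of joint flap below 0.06 rad and linear speed of sold_tag below 0.02 m/s); the robot touches nothing.
It fails at once if the yellow tag is lifted (its centre more than 12 mm above where it lies on the tray) (z of sold_tag_center in the frame of lip above 0.022 m).
It fails at once if the yellow tag is squeezed or pushed hard (more than 12 N from the fingers) (contact force between the fingers and sold_tag above 12 N).
It fails at once if the blue tag, the tape or a piece of glassware is moved more than 20 mm (distance of any of blue_tag_center, tumbler, wine_glass, bowl, decanter, amber_cup, tape from where it was at the start of the episode above 0.02 m).
It also fails if it takes over 38 s, if anything falls off the work surface, if the arm or the gripper's body presses on something with over 40 N, if the wrist force passes 120 N, or if a joint passes its speed limit or range.

## Working session

There is one attempt and no reset: what is moved stays moved. The work goes in short steps, Python scripts to look and compute and a shell command to move; the robot and the scene stay as the last step left them, time stands still between calls to the robot, and variables do not carry over. Pictures are saved under pics/ and viewed, and the job is handed in when it is done.

```bash
mkdir -p pics; ls; cat > h.py <<'E'
import numpy as np,cv2
from workcell import ctrl
def cam(n):
    p=ctrl.camera_params(n);R=cv2.Rodrigues(np.array(p["rvec"],float))[0];return np.array(p["K"],float),R,np.array(p["tvec"],float).ravel()
def world(n,u,v,d,c=None):
    K,R,t=c or cam(n)
    p=np.array([(u-K[0,2])/K[0,0]*d,(v-K[1,2])/K[1,1]*d,d]);return R.T@(p-t)
def cloud(n,dep,c=None):
    K,R,t=c or cam(n)
    v,u=np.mgrid[:dep.shape[0],:dep.shape[1]]
    P=np.stack([(u-K[0,2])/K[0,0]*dep,(v-K[1,2])/K[1,1]*dep,dep],-1)
    W=(P-t)@R; W[dep<=0]=np.nan; return W
E
python3 - <<'E'
from h import *
for n in("top","side"):
    im,d=ctrl.grab_frame(n);cv2.imwrite(f"pics/{n}0.png",im);np.save(f"{n}0.npy",d);np.save(f"{n}0im.npy",im)
s=ctrl.state();print({k:np.round(s[k],3).tolist() for k in s})
for t in("sold_tag_center","flap"):
    print(t,[(np.round(r["extent"]).tolist(),round(r["confidence"],2)) for r in ctrl.recognise("top",t)])
E
```

```text
pics
{'time_s': 0.1, 'qpos': [-0.928, 0.502, -0.427, 1.551, 0.221, 1.138, -0.21], 'dq': [0.001, -0.002, 0.0, -0.002, -0.0, 0.001, -0.0], 'effort': [-0.012, -57.081, -5.839, -28.175, 0.011, 0.006, -0.0], 'position': [0.241, 0.603, 0.238], 'tcp_rot': [-0.0, 0.189, 0.982, -0.001], 'ft_force': [-0.303, 0.053, 0.336], 'moment': [0.03, -0.048, 0.011], 'grip_width': 0.086}
sold_tag_center [([249.0, 290.0, 29.0, 22.0], 0.92), ([328.0, 197.0, 22.0, 19.0], 0.79), ([277.0, 210.0, 32.0, 20.0], 0.76), ([229.0, 252.0, 30.0, 25.0], 0.64)]
flap [([278.0, 181.0, 35.0, 42.0], 0.78)]
```

View pics/top0.png

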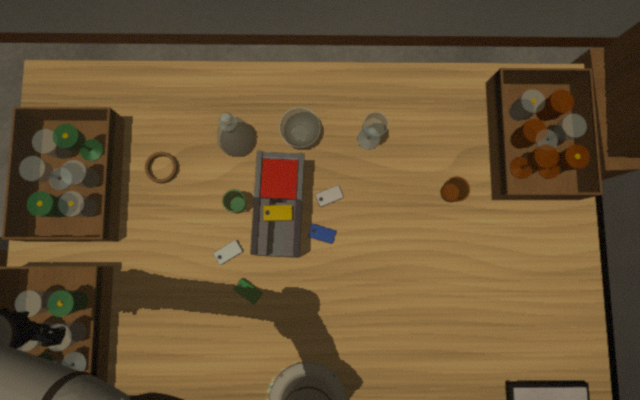

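View pics/side0.png

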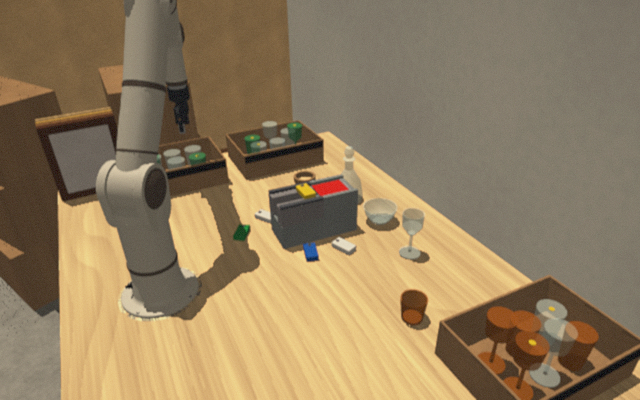

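```bash
python3 - <<'E'
from h import *
im=np.load("top0im.npy");c=im[130:320,200:360];cv2.imwrite("pics/c0.png",cv2.resize(c,None,fx=3.1,fy=3.1,interpolation=cv2.INTER_CUBIC))
W=cloud("top",np.load("top0.npy"))
for u,v in[(278,208),(278,181),(249,290),(328,197),(229,252),(268,240),(290,235),(282,160)]:print(u,v,W[v,u].round(3))
print(cam("top"))
E
```

```text
278 208 [0.515 0.076 0.172]
278 181 [0.588 0.078 0.151]
249 290 [0.303 0.163 0.019]
328 197 [ 0.565 -0.059  0.018]
229 252 [0.408 0.22  0.025]
268 240 [0.438 0.106 0.099]
290 235 [0.448 0.046 0.149]
282 160 [0.644 0.068 0.151]
(array([[475.42020753,   0.        , 312.43408509],
       [  0.        , 475.42020753, 200.46777679],
       [  0.        ,   0.        ,   1.        ]]), array([[-2.10037459e-03, -9.99786353e-01,  2.05629912e-02],
       [-9.90541548e-01, -7.41121148e-04, -1.37211123e-01],
       [ 1.37197048e-01, -2.06566919e-02, -9.90328365e-01]]), array([-0.01339288,  0.55259204,  1.30635998]))
```

View pics/c0.png

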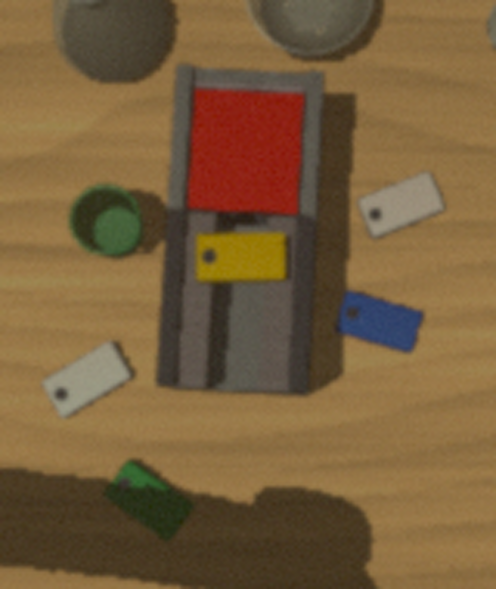

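```bash
python3 - <<'E'
from h import *
im=np.load("top0im.npy");W=cloud("top",np.load("top0.npy"))
hsv=cv2.cvtColor(im,cv2.COLOR_BGR2HSV)
def rect(m,zl,zh,name):
    m=m&(W[...,2]>zl)&(W[...,2]<zh);
    n,l,st,_=cv2.connectedComponentsWithStats(m.astype(np.uint8));i=1+st[1:,4].argmax();m=l==i
    p=W[m];r=cv2.minAreaRect(p[:,:2].astype(np.float32)*1000);print(name,m.sum(),r,"z",np.median(p[:,2]),"bbox",st[i])
    return p
H,S,V=cv2.split(hsv)
rect(((H<8)|(H>172))&(S>180)&(V>80),.13,.2,"flap")
rect((H>20)&(H<32)&(S>180)&(V>100),.15,.2,"tag")
box=np.zeros(H.shape,bool);box[140:265,245:312]=1
p=rect(box,.135,.2,"box")
q=ctrl.state()["tcp_rot"];from scipy.spatial.transform import Rotation as T
print(T.from_quat([q[1],q[2],q[3],q[0]]).as_matrix().round(3))
E
```

```text
flap 1347 ((595.8258056640625, 77.23910522460938), (93.61988830566406, 103.10787963867188), 87.16424560546875) z 0.14911928944956018 bbox [ 260  159   38   40 1347]
tag 420 ((503.6864929199219, 78.96382141113281), (71.21165466308594, 39.031700134277344), 89.92310333251953) z 0.16988119267201385 bbox [263 205  29  16 420]
box 4235 ((531.032958984375, 79.03543090820312), (124.09632873535156, 269.05877685546875), 87.19570922851562) z 0.1517050250670342 bbox [ 250  151   54  106 4235]
[[-0.929  0.371 -0.001]
 [ 0.371  0.929 -0.001]
 [ 0.    -0.001 -1.   ]]
```

```bash
cat >> h.py <<'E'
from scipy.spatial.transform import Rotation as T
from scipy.linalg import logm
LIP=np.array([.5415,.079,.150]);BX=np.array([.9988,-.0489,0]);BY=np.array([.0489,.9988,0])
def pose():
    s=ctrl.state();q=s["tcp_rot"];M=np.eye(4);M[:3,:3]=T.from_quat([q[1],q[2],q[3],q[0]]).as_matrix();M[:3,3]=s["position"];return M,s
def goal(x,y,z,yaw=0):  # lip frame, z relative to tray top
    G=np.eye(4);c,sn=np.cos(yaw),np.sin(yaw)
    ty=BX*c+BY*sn;tz=np.array([0,0,-1]);G[:3,:3]=np.stack([np.cross(ty,tz),ty,tz],1);G[:3,3]=LIP+x*BX+y*BY+np.array([0,0,z]);return G
def twist(x,y,z):
    M,s=pose();D=np.linalg.inv(M)@goal(x,y,z);L=np.real(logm(D));return np.array([L[2,1],L[0,2],L[1,0],*L[:3,3]])
def rep():
    M,s=pose();d=M[:3,3]-LIP;print("t",round(s["time_s"],2),"lip",(d@BX*1e3).round(1),(d@BY*1e3).round(1),(d[2]*1e3).round(1),"F",np.round(s["ft_force"],2),"w",round(s["grip_width"],4))
E
python3 - <<'E'
from h import *
rep();t=twist(-.021,0,.07);print(t.round(4),(t/24).round(5))
E
```

```text
t 0.2 lip -325.9 509.0 88.6 F [0.19 0.23 0.07] w 0.0849
[-1.100e-03  7.000e-04  1.240e+00 -6.311e-01 -5.070e-02  1.870e-02] [-5.000e-05  3.000e-05  5.167e-02 -2.629e-02 -2.110e-03  7.800e-04]
```

```bash
python3 -m creep '[0,0,0.0517,-0.0263,-0.0021,0.0005,0.085, 0,0,0.0517,-0.0263,-0.0021,0.0005,0.085, 0,0,0.0517,-0.0263,-0.0021,0.0005,0.085, 0,0,0.0517,-0.0263,-0.0021,0.0005,0.085, 0,0,0.0517,-0.0263,-0.0021,0.0005,0.085, 0,0,0.0517,-0.0263,-0.0021,0.0005,0.085, 0,0,0.0517,-0.0263,-0.0021,0.0005,0.085, 0,0,0.0517,-0.0263,-0.0021,0.0005,0.085]'
python3 -m creep '[0,0,0.0517,-0.0263,-0.0021,0.0005,0.085, 0,0,0.0517,-0.0263,-0.0021,0.0005,0.085, 0,0,0.0517,-0.0263,-0.0021,0.0005,0.085, 0,0,0.0517,-0.0263,-0.0021,0.0005,0.085, 0,0,0.0517,-0.0263,-0.0021,0.0005,0.085, 0,0,0.0517,-0.0263,-0.0021,0.0005,0.085, 0,0,0.0517,-0.0263,-0.0021,0.0005,0.085, 0,0,0.0517,-0.0263,-0.0021,0.0005,0.085]'
python3 - <<'E'
from h import *
rep();t=twist(-.021,0,.07);print(t.round(4),(t/8).round(5))
E
```

```text
time_s: 0.87
position: [0.4099, 0.4775, 0.235]
tcp_rot: [-0.0, 0.388, 0.922, -0.0]
ft_force: [0.2, 0.3, -0.3]
grip_width: 0.0848
time_s: 1.53
position: [0.5131, 0.295, 0.2311]
tcp_rot: [-0.0, 0.569, 0.823, -0.0]
ft_force: [0.6, 0.4, -0.9]
grip_width: 0.0844
t 1.53 lip -39.0 214.3 81.1 F [ 0.6   0.38 -0.86] w 0.0844
[-1.000e-04 -0.000e+00  4.101e-01 -2.150e-01 -2.620e-02  1.110e-02] [-1.000e-05 -0.000e+00  5.126e-02 -2.687e-02 -3.280e-03  1.390e-03]
```

```bash
python3 -m creep '[0,0,0.0513,-0.0269,-0.0033,0.0005,0.085, 0,0,0.0513,-0.0269,-0.0033,0.0005,0.085, 0,0,0.0513,-0.0269,-0.0033,0.0005,0.085, 0,0,0.0513,-0.0269,-0.0033,0.0005,0.085, 0,0,0.0513,-0.0269,-0.0033,0.0005,0.085, 0,0,0.0513,-0.0269,-0.0033,0.0005,0.085, 0,0,0.0513,-0.0269,-0.0033,0.0005,0.085, 0,0,0.0513,-0.0269,-0.0033,0.0005,0.085]'
python3 -m creep '[0,0,0,0,0,0,0.085, 0,0,0,0,0,0,0.085, 0,0,0,0,0,0,0.085, 0,0,0,0,0,0,0.085, 0,0,0,0,0,0,0.085, 0,0,0,0,0,0,0.085, 0,0,0,0,0,0,0.085, 0,0,0,0,0,0,0.085]'
python3 - <<'E'
from h import *
rep();t=twist(-.021,0,.07);print(t.round(4))
for n in("wrist","side","top"):
    im,d=ctrl.grab_frame(n);cv2.imwrite(f"pics/{n}1.png",im);np.save(f"{n}1.npy",d);np.save(f"{n}1im.npy",im)
    if n=="wrist": c=cam(n);print(c)
cv2.imwrite("pics/s1c.png",cv2.resize(cv2.imread("pics/side1.png")[100:260,230:410],None,fx=3.5,fy=3.5,interpolation=cv2.INTER_CUBIC))
E
```

```text
time_s: 2.2
position: [0.5259, 0.08, 0.2272]
tcp_rot: [0.0, 0.724, 0.69, 0.0]
ft_force: [0.4, -0.4, -0.1]
grip_width: 0.085
time_s: 2.87
position: [0.5259, 0.0819, 0.2272]
tcp_rot: [-0.0, 0.723, 0.691, -0.0]
ft_force: [0.5, -0.4, -0.3]
grip_width: 0.0851
t 2.87 lip -15.7 2.1 77.2 F [ 0.47 -0.42 -0.32] w 0.0851
[-0.0001 -0.0001  0.0033 -0.0021 -0.0053  0.0072]
(array([[330.15560956,   0.        , 315.05777227],
       [  0.        , 330.15560956, 199.31452897],
       [  0.        ,   0.        ,   1.        ]]), array([[ 9.98995568e-01, -4.48087414e-02, -1.79846478e-04],
       [-4.28365553e-02, -9.56188706e-01,  2.89600049e-01],
       [-1.31485809e-02, -2.89301462e-01, -9.57147731e-01]]), array([-0.52115309,  0.06667352,  0.39746829]))
```

View pics/wrist1.png

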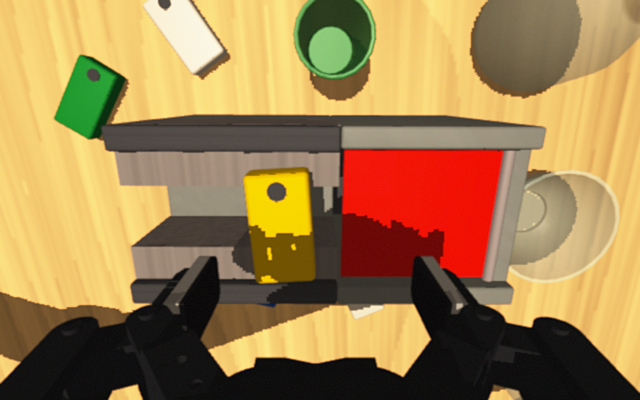

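View pics/s1c.png

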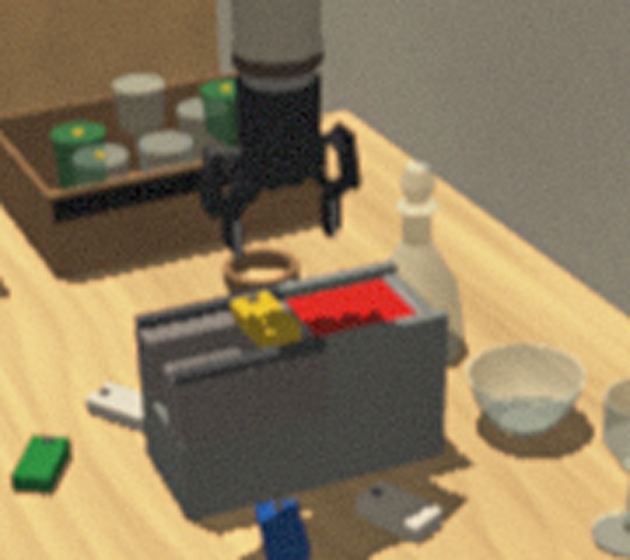

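```bash
python3 - <<'E'
from h import *
im=np.load("wrist1im.npy");d=np.load("wrist1.npy");W=cloud("wrist",d)
Lf=np.stack([(W-LIP)@BX,(W-LIP)@BY,W[...,2]-.15],-1)*1e3
H,S,V=cv2.split(cv2.cvtColor(im,cv2.COLOR_BGR2HSV))
z=Lf[...,2]
for n,m in(("tag",(H>20)&(H<35)&(S>200)&(z>12)&(z<28)),("flap",((H<8)|(H>172))&(S>180)&(abs(z)<10)),("finger",(z>30)&(V<90))):
    nn,l,st,_=cv2.connectedComponentsWithStats(m.astype(np.uint8));i=1+st[1:,4].argmax()
    p=Lf[m if n=="finger" else l==i];r=cv2.minAreaRect(p[:,:2].astype(np.float32));print(n,len(p),np.round(r[0],1),np.round(r[1],1),round(r[2],1),"z",np.percentile(p[:,2],[1,10,50]).round(1))
for u,v in[(205,262),(212,262),(190,290),(430,262),(425,275),(445,290)]:print(u,v,Lf[v,u].round(1))
for a in((170,140),(320,160),(360,140),(340,140)):print(a,Lf[a[1],a[0]].round(1))
E
```

```text
tag 6605 [-38.   -3.2] [40.1 73.8] 3.5 z [15.3 18.2 19.2]
flap 18334 [54.  -1.5] [103.2  92.3] 0.1 z [-3.2 -2.5 -1.7]
finger 41790 [-16.1   6. ] [ 33.  148.8] 89.8 z [ 87.5 113.7 142.3]
205 262 [-60.5  12.7  91.3]
212 262 [-58.4  11.7  89.4]
190 290 [-59.   12.9 111.9]
430 262 [30.2 12.8 90.8]
425 275 [26.3 10.6 97.2]
445 290 [ 28.4  12.9 111.4]
(170, 140) [-104.2   51.6    9.4]
(320, 160) [-13.1  37.8  -1.7]
(360, 140) [10.9 52.   8.7]
(340, 140) [-1.2 51.8  7.9]
```

```bash
python3 -m creep '[0,0,0.003,-0.0035,-0.005,0,0.085, 0,0,0,0,0,0.01,0.085, 0,0,0,0,0,0.012,0.085, 0,0,0,0,0,0.012,0.085, 0,0,0,0,0,0.008,0.085, 0,0,0,0,0,0.004,0.085, 0,0,0,0,0,0,0.085, 0,0,0,0,0,0,0.085]'
python3 - <<'E'
from h import *
rep()
im,d=ctrl.grab_frame("wrist");cv2.imwrite("pics/wrist2.png",im)
im,d=ctrl.grab_frame("side");cv2.imwrite("pics/s2c.png",cv2.resize(im[100:260,230:410],None,fx=3.5,fy=3.5,interpolation=cv2.INTER_CUBIC))
E
```

```text
time_s: 3.68
position: [0.5208, 0.078, 0.1812]
tcp_rot: [-0.0, 0.724, 0.689, -0.0]
ft_force: [0.3, -0.3, 0.3]
grip_width: 0.0847
t 3.68 lip -20.7 -2.0 31.2 F [ 0.29 -0.27  0.27] w 0.0847
```

View pics/wrist2.png

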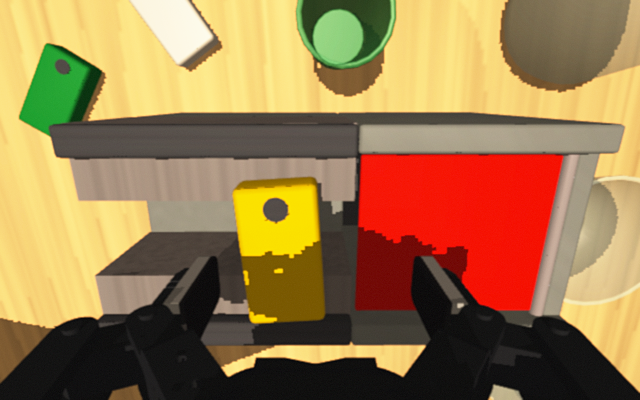

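View pics/s2c.png

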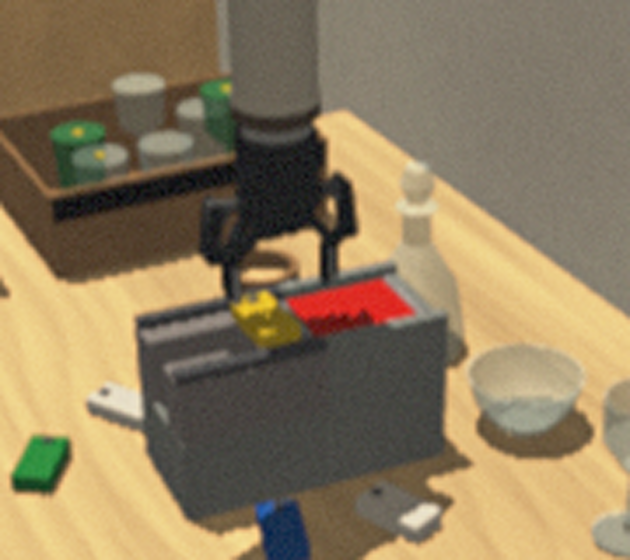

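```bash
python3 -m creep '[0,0,0,0,0,0.004,0.085, 0,0,0,0,0,0.006,0.085, 0,0,0,0,0,0.006,0.085, 0,0,0,0,0,0.006,0.085, 0,0,0,0,0,0.004,0.085, 0,0,0,0,0,0,0.085, 0,0,0,0,0,0,0.085, 0,0,0,0,0,0,0.085]'
python3 - <<'E'
from h import *
rep()
im,d=ctrl.grab_frame("wrist");cv2.imwrite("pics/wrist3.png",im)
E
```

```text
time_s: 4.45
position: [0.5209, 0.0781, 0.1553]
tcp_rot: [0.0, 0.724, 0.689, 0.0]
ft_force: [0.3, 0.1, 0.0]
grip_width: 0.085
t 4.45 lip -20.5 -1.9 5.3 F [0.32 0.13 0.02] w 0.085
```

View pics/wrist3.png

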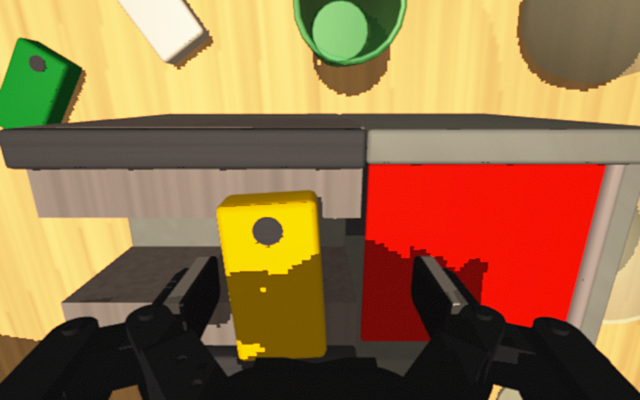

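```bash
python3 -m creep '[0,0,0,0,0,0.004,0.085, 0,0,0,0,0,0.004,0.085, 0,0,0,0,0,0.005,0.085, 0,0,0,0,0,0.005,0.085, 0,0,0,0,0,0.005,0.085, 0,0,0,0,0,0.003,0.085, 0,0,0,0,0,0,0.085, 0,0,0,0,0,0,0.085]'
python3 - <<'E'
from h import *
rep()
im,d=ctrl.grab_frame("wrist");cv2.imwrite("pics/wrist4.png",im)
im,d=ctrl.grab_frame("side");cv2.imwrite("pics/s4c.png",cv2.resize(im[100:260,230:410],None,fx=3.5,fy=3.5,interpolation=cv2.INTER_CUBIC))
E
```

```text
time_s: 5.17
position: [0.5205, 0.078, 0.129]
tcp_rot: [-0.0, 0.724, 0.689, -0.0]
ft_force: [0.2, 0.3, 1.1]
grip_width: 0.0846
t 5.17 lip -20.9 -2.0 -21.0 F [0.18 0.26 1.07] w 0.0846
```

View pics/wrist4.png

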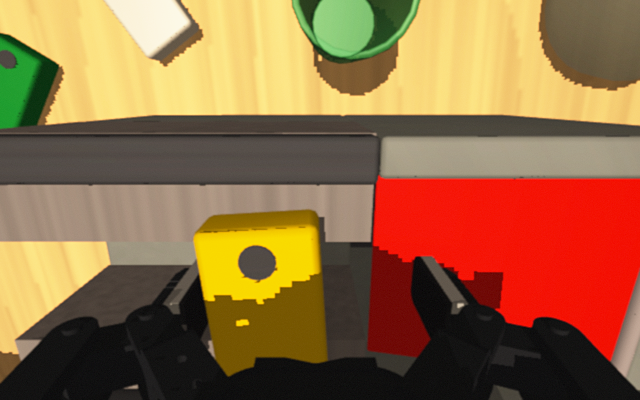

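View pics/s4c.png

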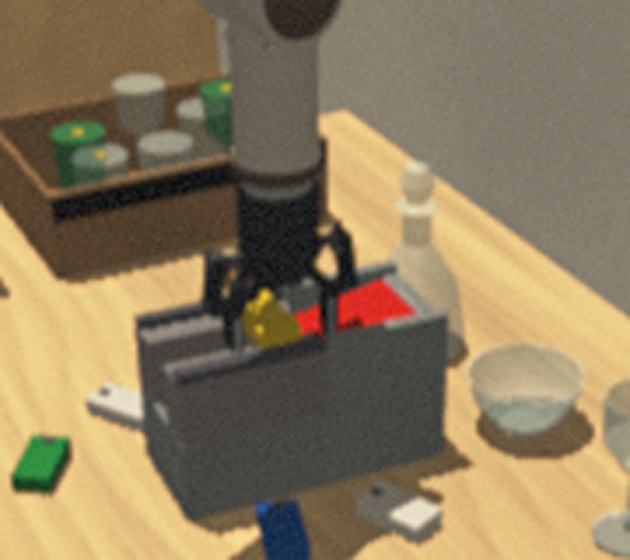

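```bash
python3 -m creep '[0,0,0,0,0,0.003,0.085, 0,0,0,0,0,0.004,0.085, 0,0,0,0,0,0.003,0.085, 0,0,0,0,0,0.003,0.085, 0,0,0,0,0,0,0.085, 0,0,0,0,0,0,0.085, 0,0,0,0,0,0,0.085, 0,0,0,0,0,0,0.085]'
python3 - <<'E'
from h import *
rep()
im,d=ctrl.grab_frame("wrist");cv2.imwrite("pics/wrist5.png",im);c=cam("wrist")
W=cloud("wrist",d,c)
L=np.stack([(W-LIP)@BX,(W-LIP)@BY,W[...,2]-.15],-1)*1e3
H,S,V=cv2.split(cv2.cvtColor(im,cv2.COLOR_BGR2HSV))
m=((H<8)|(H>172))&(S>180)&(L[...,2]<5)&(L[...,1]>-10)
p=L[m];a=np.polyfit(p[:,0],p[:,2],1);print("flap angle",np.arctan(a[0]),a)
m=(H>20)&(H<35)&(S>200)&(L[...,2]>14)&(L[...,2]<26)
r=cv2.minAreaRect(L[m][:,:2].astype(np.float32));print("tag",r,L[m][:,0].min(),L[m][:,0].max())
E
```

```text
time_s: 5.93
position: [0.5204, 0.0781, 0.1162]
tcp_rot: [-0.0, 0.724, 0.689, -0.0]
ft_force: [-0.3, 0.6, 1.4]
grip_width: 0.0851
t 5.93 lip -21.0 -1.9 -33.8 F [-0.3   0.62  1.44] w 0.0851
flap angle 0.33694723800163806 [  0.35030582 -39.2305965 ]
tag ((-38.880470275878906, 12.818007469177246), (39.73149108886719, 43.17636489868164), 3.941790819168091) -59.48097309891835 -18.133032902149132
```

View pics/wrist5.png

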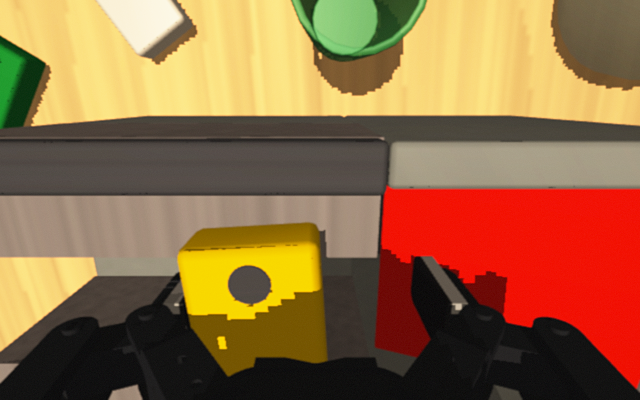

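```bash
python3 -m creep '[0,0,0,0,0.002,0,0.085, 0,0,0,0,0.003,0,0.085, 0,0,0,0,0.003,0,0.085, 0,0,0,0,0.003,0,0.085, 0,0,0,0,0.003,0,0.085, 0,0,0,0,0.003,0,0.085, 0,0,0,0,0.003,0,0.085, 0,0,0,0,0.001,0,0.085]'
cat > look.py <<'E'
from h import *
import sys
rep()
im,d=ctrl.grab_frame("wrist");cv2.imwrite(f"pics/{sys.argv[1]}.png",im);c=cam("wrist")
W=cloud("wrist",d,c)
L=np.stack([(W-LIP)@BX,(W-LIP)@BY,W[...,2]-.15],-1)*1e3
H,S,V=cv2.split(cv2.cvtColor(im,cv2.COLOR_BGR2HSV))
m=((H<8)|(H>172))&(S>180)&(L[...,2]<5)
p=L[m]
if len(p)>50:a=np.polyfit(p[:,0],p[:,2],1);print("flap angle",np.arctan(a[0]).round(3),a.round(2))
m=(H>20)&(H<35)&(S>200)&(L[...,0]>-90)&(L[...,2]<30)
if m.sum()>50:
    q=L[m];r=cv2.minAreaRect(q[q[:,2]>q[:,2].max()-6][:,:2].astype(np.float32));print("tag",np.round(r[0],1),np.round(r[1],1),round(r[2],1),q.min(0).round(1),q.max(0).round(1))
E
python3 look.py wrist6
```

```text
time_s: 6.65
position: [0.5421, 0.077, 0.1162]
tcp_rot: [-0.0, 0.724, 0.689, -0.0]
ft_force: [-3.4, 0.3, 2.1]
grip_width: 0.0852
t 6.65 lip 0.7 -2.0 -33.8 F [-3.41  0.32  2.1 ] w 0.0852
flap angle 0.455 [  0.49 -53.81]
tag [-20.9  10.4] [ 2.2 24.2] 70.0 [-54.6  -9.2 -17.5] [ 1.1 33.3 29.5]
```

View pics/wrist6.png

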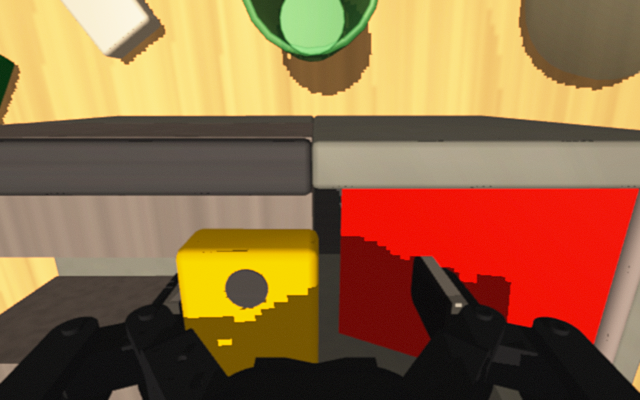

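```bash
python3 -m creep '[0,0,0,0,0,0,0.085, 0,0,0,0,0,0,0.085, 0,0,0,0,0,0,0.085, 0,0,0,0,0.002,0,0.085, 0,0,0,0,0.002,0,0.085, 0,0,0,0,0.002,0,0.085, 0,0,0,0,0.002,0,0.085, 0,0,0,0,0.002,0,0.085]'
python3 look.py wrist7
```

```text
time_s: 7.37
position: [0.5515, 0.0766, 0.1162]
tcp_rot: [-0.0, 0.724, 0.689, -0.0]
ft_force: [-5.3, 0.6, 3.3]
grip_width: 0.0851
t 7.37 lip 10.1 -1.9 -33.8 F [-5.34  0.65  3.34] w 0.0851
flap angle 0.528 [  0.58 -64.02]
tag [-9.8 10.4] [ 1.7 23.3] 72.3 [-67.4 -20.9 -65.5] [10.7 33.4 29.9]
```

View pics/wrist7.png

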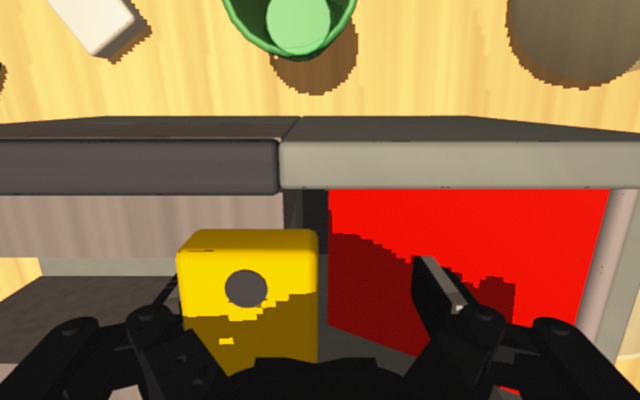

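```bash
python3 -m creep '[0,0,0,0,0.002,0,0.085, 0,0,0,0,0.002,0,0.085, 0,0,0,0,0.002,0,0.085, 0,0,0,0,0.002,0,0.085, 0,0,0,0,0.002,0,0.085, 0,0,0,0,0.002,0,0.085, 0,0,0,0,0.002,0,0.085, 0,0,0,0,0,0,0.085]'
python3 look.py wrist8
```

```text
time_s: 8.08
position: [0.5648, 0.0759, 0.116]
tcp_rot: [-0.001, 0.724, 0.689, -0.001]
ft_force: [-7.4, 0.3, 4.6]
grip_width: 0.0847
t 8.08 lip 23.4 -1.9 -34.0 F [-7.38  0.32  4.56] w 0.0847
flap angle 0.679 [  0.81 -87.75]
tag [ 2.8 10.5] [ 2.1 27.9] 73.5 [-32.   -9.  -17.1] [23.5 33.3 30. ]
```

View pics/wrist8.png

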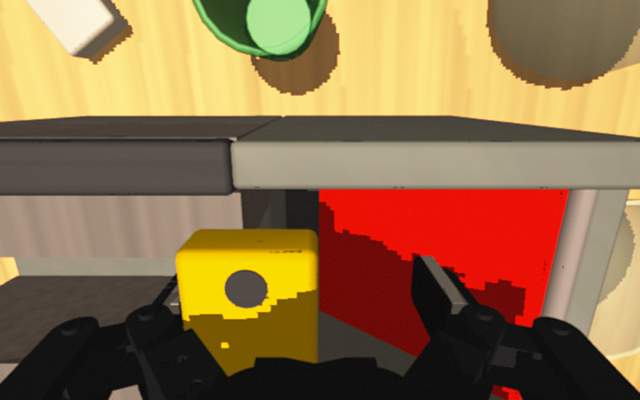

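```bash
python3 -m creep '[0,0,0,0,0.001,0,0.085, 0,0,0,0,0.001,0,0.085, 0,0,0,0,0.001,0,0.085, 0,0,0,0,0.001,0,0.085, 0,0,0,0,0.001,0,0.085, 0,0,0,0,0.001,0,0.085, 0,0,0,0,0,0,0.085, 0,0,0,0,0,0,0.085]'
python3 look.py wrist9
```

```text
time_s: 8.8
position: [0.571, 0.0756, 0.1158]
tcp_rot: [-0.001, 0.724, 0.689, -0.001]
ft_force: [-5.5, 0.1, 2.1]
grip_width: 0.0851
t 8.8 lip 29.6 -2.0 -34.2 F [-5.54  0.08  2.07] w 0.0851
flap angle 0.77 [   0.97 -105.38]
tag [28.2 46.9] [3.4 0.7] 11.1 [  14.8  -47.  -146.9] [31.5 47.4  8.7]
```

View pics/wrist9.png

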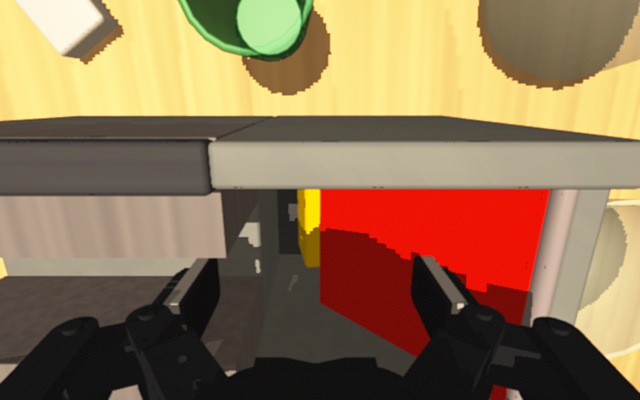

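```bash
python3 - <<'E'
from h import *
im,d=ctrl.grab_frame("wrist");W=cloud("wrist",d,cam("wrist"))
L=np.stack([(W-LIP)@BX,(W-LIP)@BY,W[...,2]-.15],-1)*1e3
for v in range(190,275,8):print(v,[L[v,u].round(0).astype(int).tolist() for u in(302,308,314)])
im,d=ctrl.grab_frame("side");cv2.imwrite("pics/s9.png",cv2.resize(im[100:260,230:410],None,fx=3.5,fy=3.5,interpolation=cv2.INTER_CUBIC))
im,d=ctrl.grab_frame("wrist");cv2.imwrite("pics/w9c.png",cv2.resize(im[180:310,210:430],None,fx=3.5,fy=3.5,interpolation=cv2.INTER_CUBIC))
E
```

```text
190 [[20, 10, -129], [24, 14, -114], [28, 16, -104]]
198 [[19, 4, -129], [24, 8, -114], [28, 11, -104]]
206 [[19, -3, -130], [24, 2, -115], [28, 6, -104]]
214 [[19, -9, -129], [24, -4, -114], [28, 0, -104]]
222 [[19, -15, -129], [24, -10, -115], [28, -5, -102]]
230 [[19, -22, -130], [24, -17, -118], [28, -12, -105]]
238 [[19, -28, -130], [24, -22, -116], [28, -17, -104]]
246 [[19, -35, -130], [24, -29, -117], [28, -22, -102]]
254 [[18, -49, -145], [24, -35, -117], [28, -29, -104]]
262 [[19, -49, -131], [23, -49, -132], [28, -35, -104]]
270 [[19, -49, -119], [24, -49, -119], [28, -50, -120]]
```

View pics/w9c.png

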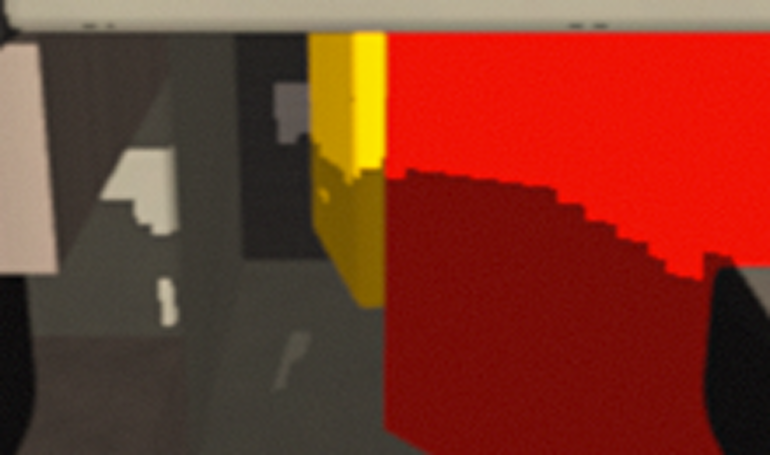

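```bash
python3 - <<'E'
from h import *
rep()
im,d=ctrl.grab_frame("wrist");W=cloud("wrist",d,cam("wrist"))
L=np.stack([(W-LIP)@BX,(W-LIP)@BY,W[...,2]-.15],-1)*1e3
for v in (206,222):print(v,[L[v,u].round(0).astype(int).tolist() for u in range(296,324,3)])
E
```

```text
t 9.0 lip 29.6 -2.0 -34.2 F [-6.33  0.35  2.33] w 0.0851
206 [[14, -8, -146], [18, 5, -105], [20, 5, -106], [22, 5, -105], [24, 5, -106], [26, 5, -105], [28, 5, -106], [30, 5, -106], [32, 15, -74], [33, 16, -74]]
222 [[14, -22, -147], [18, -6, -104], [20, -6, -105], [22, -6, -105], [24, -6, -105], [26, -6, -106], [28, -6, -105], [30, -6, -105], [32, 5, -75], [33, 6, -73]]
```

View pics/s9.png

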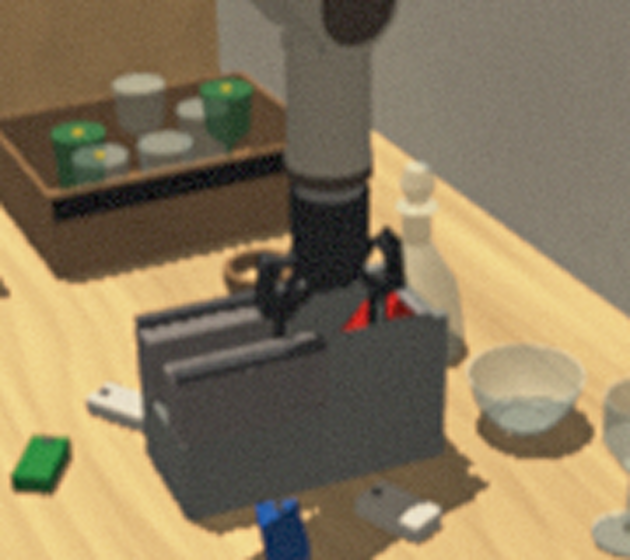

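```bash
python3 -m creep '[0,0,0,0,0,-0.002,0.085, 0,0,0,0,0,-0.004,0.085, 0,0,0,0,0,-0.005,0.085, 0,0,0,0,0,-0.005,0.085, 0,0,0,0,0,-0.005,0.085, 0,0,0,0,0,-0.005,0.085, 0,0,0,0,0,-0.005,0.085, 0,0,0,0,0,-0.005,0.085]'
python3 -m creep '[0,0,0,0,0,-0.005,0.085, 0,0,0,0,0,-0.008,0.085, 0,0,0,0,0,-0.012,0.085, 0,0,0,0,0,-0.012,0.085, 0,0,0,0,0,-0.012,0.085, 0,0,0,0,0,-0.008,0.085, 0,0,0,0,0,-0.004,0.085, 0,0,0,0,0,0,0.085]'
python3 look.py wrist10
python3 - <<'E'
from h import *
im,d=ctrl.grab_frame("side");cv2.imwrite("pics/s10.png",cv2.resize(im[100:260,230:410],None,fx=3.5,fy=3.5,interpolation=cv2.INTER_CUBIC))
im,d=ctrl.grab_frame("top");cv2.imwrite("pics/t10.png",im)
E
```

```text
time_s: 9.72
position: [0.5731, 0.0754, 0.1531]
tcp_rot: [0.001, 0.725, 0.689, 0.001]
ft_force: [0.4, 0.4, 0.6]
grip_width: 0.0849
time_s: 10.38
position: [0.5726, 0.0757, 0.2149]
tcp_rot: [0.001, 0.724, 0.689, 0.001]
ft_force: [0.5, 0.2, -0.2]
grip_width: 0.0851
t 10.38 lip 31.2 -1.8 64.9 F [ 0.46  0.22 -0.22] w 0.0851
flap angle 0.006 [ 0.01 -3.13]
```

View pics/wrist10.png

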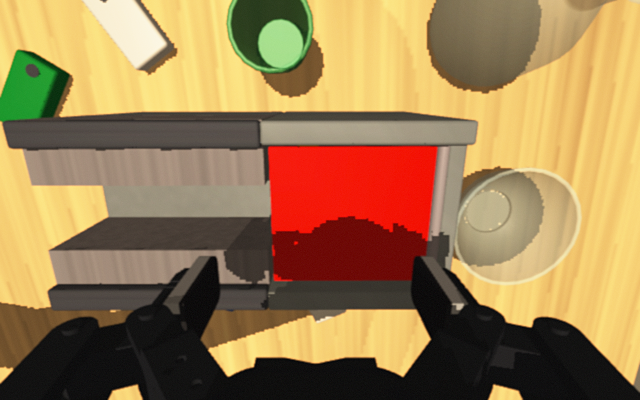

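View pics/s10.png

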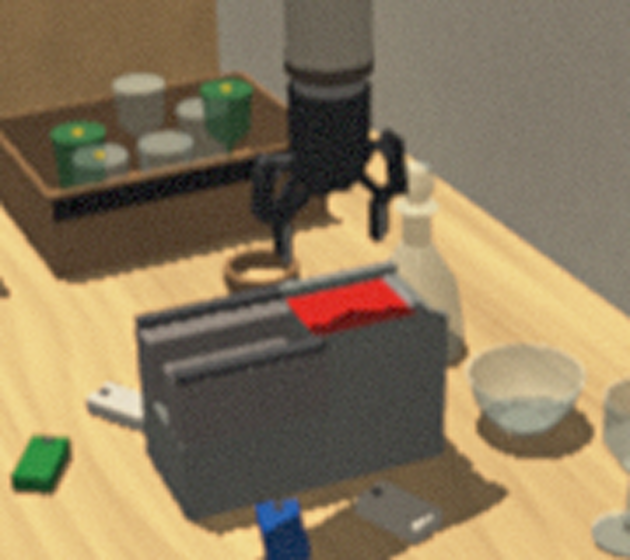

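Flap is shut and the tray is empty. The fingers are clear of the box, and the tag was last seen standing on its edge on the bin floor. I'm handing it in.

```bash
python3 -c "
from workcell import ctrl
print(ctrl.finish_job())"
```

```text
the job is handed in; nothing more can be done
None
```

The yellow tag is in the box's bin and the flap has closed behind it; I handed the job in at about 10.5 s of the 38 s.

- **How it went:** One gripper did both jobs, opened along the tray. The front finger pushed the flap down and held it at about 0.46 rad while the tag's centre was still about 21 mm before the lip. The rear finger, running in the slot, then pushed the tag off the end of the tray. The tag dropped with the flap held at between about 0.68 and 0.77 rad. The wrist force stayed below about 9 N in the readings at the end of each move, flap load included.
- **Last checks:** Before I let the flap close, the tag stood on its long edge on the bin floor, its top about 105 mm below the tray and its centre about 28 mm beyond the lip. It had still been rocking a moment earlier. Afterwards the flap measured 0.006 rad, the tray was empty and the fingers were about 70 mm above the tray.
- **Not checked:** Once the flap was shut the tag could not be seen. I did not measure the blue tag, tape or glassware again; nothing looked moved in the side and wrist pictures, and I took a last top picture but did not look at it.

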